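# Running check of a loaded trolley turntable with a guarding hand

### The job

Check that the trolley's loaded turntable runs freely: give it a push (its upright peg is there for that) so that it coasts by itself, and while it coasts guard the glass carafe with the open gripper, keeping the point between the finger pads within 25 mm of the centre of the carafe's cap for 4 seconds on end while the carafe still travels at 0.05 m/s or more (and never over 0.4 m/s), without ever touching the carafe. Push again if it slows too soon. Then take the hand away and finish with the turntable at rest, the carafe, the bottle and the can on it upright in their collars, and the things beside it left alone.

Things in the scene. Friction and masses are not known exactly. Their poses are not given: they have to be found in the camera images.
- turntable: round wooden turntable, 340 mm across, upper face 30 mm above the work surface, turning about the vertical axis through its origin (centre of its underside, on the work surface), no stop within 9 turns. Centred 115 mm from the axis: at its +x the carafe's steel collar, at +y the plastic bottle's, at -y the can's, at -x the peg. Collars are 12 mm high
- hub (a point): centre of the turntable's upper face, on its axis. Dynamics, nominal: disc 2.2 kg; inertia about the axis with its load about 0.045 kg m2; bearing drag 0.004 N m dry plus 0.003 N m s/rad, so pushed off at 1.3 rad/s it coasts for roughly 10 s. Hidden masses vary by up to 40 percent
- peg_top (a point): centre of the top of the turntable's upright steel peg, 24 mm in diameter, top 180 mm above the work surface (150 mm above the disc), fixed to the disc 115 mm from its axis, straight across from the carafe. To push it sideways near its top is best: with the TCP 165 mm above the work surface a gripper's body passes over bottle and can
- carafe: clear glass carafe, loose, standing in its collar with 3 mm play; 190 mm tall with its cap, base 86 mm, greatest diameter 88 mm, neck 34 mm, nominal mass 0.6 kg; origin at the centre of its underside, z axis up
- carafe_cap (a point): centre of the carafe's round steel twist cap, which is 32 mm in diameter and 30 mm tall; this point is 175 mm above the carafe's underside and 205 mm above the work surface; the cap's top is 15 mm higher
- pet_bottle: blue plastic bottle with white cap, loose in its collar on the turntable, 66 mm in diameter, 185 mm tall, 0.25 kg; origin at the centre of its underside
- tin_can: empty open tin can, loose in its collar on the turntable, 75 mm in diameter, 108 mm tall, 0.08 kg; origin at the centre of its underside
- green_bottle: green glass bottle with paper label, standing on the trolley to the right of the turntable, 72 mm in diameter, 250 mm tall; origin at the centre of its underside; leave alone
- funnel: dark hard silicone funnel standing mouth down on the trolley to the left of the turntable, 100 mm in diameter, 105 mm tall; origin at the centre of its underside; leave alone

How it is judged:
On the way, in this order (a step that is already met when the one before it is completed fails the run):
1. the turntable coasts, let go, with the carafe travelling faster than 0.06 m/s (linear speed of carafe above 0.06 m/s and contact force between each of the fingers, the arm and turntable below 0.5 N), for 0.2 s.
2. the TCP keeps within 25 mm of the cap's centre for 4 s while the carafe travels at 0.05 m/s or more and the robot does not touch the turntable (distance between the grasp point and carafe_cap below 0.025 m and linear speed of carafe above 0.045 m/s and contact force between each of the fingers, the arm and turntable below 0.5 N), for 3.9 s.
At the end, for the whole second after the job is handed in: the turntable is at rest (carafe slower than 8 mm/s, turntable under 0.06 rad/s) with the tool more than 60 mm from the cap; carafe, plastic bottle and can stand upright (within 0.1 rad) in their collars (within 12 mm); green bottle and funnel stand within 30 mm of where they were (linear speed of carafe below 0.008 m/s and angular speed of turntable below 0.06 rad/s and distance between carafe_cap and the grasp point above 0.06 m and angle between each of carafe, pet_bottle, tin_can, green_bottle, funnel's own z axis and vertical below 0.1 rad and x of carafe in the frame of turntable between 0.103 and 0.127 m and y of carafe in the frame of turntable between -0.012 and 0.012 m and z of carafe in the frame of turntable between 0.018 and 0.042 m and x of pet_bottle in the frame of turntable between -0.012 and 0.012 m and y of pet_bottle in the frame of turntable between 0.103 and 0.127 m and z of pet_bottle in the frame of turntable between 0.018 and 0.042 m and x of tin_can in the frame of turntable between -0.012 and 0.012 m and y of tin_can in the frame of turntable between -0.127 and -0.103 m and z of tin_can in the frame of turntable between 0.018 and 0.042 m and distance of each of green_bottle, funnel from where it was at the start of the episode below 0.03 m); the robot touches nothing.
It fails at once if the robot touches the carafe (over 1 N) (contact force between any of the fingers, the arm and carafe above 1 N).
It fails at once if the carafe tips by more than 0.2 rad (angle between carafe's own z axis and vertical above 0.2 rad).
It fails at once if the carafe is whirled faster than 0.4 m/s (linear speed of carafe above 0.4 m/s).
It fails at once if the bottle or the can on the turntable is tipped over (angle between any of pet_bottle, tin_can's own z axis and vertical above 0.4 rad).
It fails at once if the green bottle or the funnel is pushed by more than 30 mm (distance of any of green_bottle, funnel from where it was at the start of the episode above 0.03 m).
It also fails if it takes over 61 s, if anything falls off the work surface, if the arm or the gripper's body presses on something with over 40 N, if the wrist force passes 120 N, or if a joint passes its speed limit or range.

### The arm

A 7-joint arm with a two-finger parallel gripper is mounted at the origin on the work surface. World frame = base frame: x ahead of the robot, y to its left, z up, the work surface at z = 0. Lengths are in m, angles in rad, forces in N, time in s.
With the tool pointing down it reaches from about 0.4 to 0.85 m from the base axis. Payload 4.5 kg.
Tool frame: the origin (TCP) lies between the finger pads, 19 mm behind the fingertips; this is the grasp point; z points along the fingers, y is the line along which they close (so a half turn about z gives the same grasp; the last joint's range is limited). The gripper opens to 88 mm and grips with 3 to 60 N. Pads are 18 mm wide; open, the fingers measure 123 mm over their backs; the gripper's body (75 mm by 187 mm) begins 45 mm behind the grasp point.
Start: joints at [1.376, 0.689, -0.195, 1.565, 0.157, 0.902, -0.215], TCP at [0.142, -0.609, 0.257] pointing down, gripper open.
Joint ranges: [-3.01, 3.01], [-0.46, 2.08], [-1.47, 1.51], [0.13, 2.56], [-1, 4.14], [0.04, 2.09], [-2.66, 2.66]. Speed limits (rad/s): [2.57, 2.57, 3.14, 3.14, 3.14, 3.14, 3.14].

### API

Orientations are given as a unit quaternion [x, y, z, w].
In Python, from plant import sensors, eyes, finish_job gives the robot as it stands.
- The arm moves only by the tool send_rows, never from a script. Its argument "rows" is text: rows parted by semicolons, each of 4 numbers parted by spaces: the shift along the tool's x, y, z normalised to -1 to 1, where 1 is 30 cm, then the turn about the tool's z normalised to -1 to 1, where 1 is 2 pi rad. A call has 1 to 10 rows; each row is the pose to reach, as a shift and turn from the pose commanded when the call began, along the tool's axes at that moment, turning the shorter way round; what a row does not reach only later rows make up. A row lasts 1/12 s, in which the tool goes at most 41.7 mm and 7.16 degrees, less where a joint would pass 70% of its speed; a pose out of reach is approached as far as the arm can. A call with a number of a shift or a turn outside -1 to 1 is refused whole. A call with a gripper value outside its range is refused whole. "jaw" is the closure, from -1 (fully open) to 1 (shut), set as the call begins (left out, the last holds). The fingers move at their own pace and stop on an object; "force" is the grip in N (left out, the last holds). Time passes only in rows, so rows that repeat a pose let the fingers close. It gives the time, the measured TCP pose, the force, the opening and the grip force at its end, in the units of the state.
- sensors.get_state(): the state, without advancing time (a new reading comes with each control period).
- eyes.snapshot(name): name is "scene" or "top"; returns (picture, depth): 400x640x3 uint8, red, green, blue; 400x640 float32, m along the optical axis (not along the pixel's ray), 0 where there is no reading.
- eyes.calibration(name): a dict with "fov_y" (degrees; the focal length in pixels is half the picture's height over the tangent of half this angle, whatever the lens; pixels are square), "cx", "cy" (the principal point, pixels), "dist_coeffs" ([k1, k2, p1, p2, k3] as OpenCV has them; the pictures are not rectified), "world_from_camera" (4x4, takes a point from camera to world coordinates). Camera axes: x right, y down, z forward; pixel columns grow to the right and rows downward; lengths in m; the calibration is good to about 2 mm. A picture is of the moment at which its call begins. calibration takes no time and is no camera call.
- finish_job(): hands the job in; it is judged then, once.
The state is a dict: "clock": time; "q": joint angles; "qd": joint speeds; "joint_torque": joint torques, N m; "tool_pos": TCP position; "eef_rot": TCP orientation; "contact_force": force on the tool from outside, world axes, zero at the start; "moment": the same for the moment, N m; "opening": opening from 0.0 (shut) to 1.0 (fully open); "finger_force": force on a finger pad.
Only numpy, scipy, OpenCV 4.12 (cv2) and the standard library are available. Lean on these libraries where they do the work, as an engineer would, in place of code of your own. Each camera call takes 0.05 s, during which the arm holds its last target. There are 200 camera calls.

## Working session

There is one attempt and no reset: what is moved stays moved. The work goes in short steps, Python scripts to look and compute and a tool call to move; the robot and the scene stay as the last step left them, time stands still between calls to the robot, and variables do not carry over. Pictures are saved under pics/ and viewed, at most 10 in all, crops included, and the job is handed in when it is done.

Besides the shell and the picture viewer there is one more tool, called after ">>>" by a JSON object that holds its "method" and its "body". send_rows: Moves the arm, as the interface text tells. Scaled input: -1 to 1 covers 30 cm each way for a shift and 2 pi rad each way for a turn. Its arguments: {"type":"object","properties":{"rows":{"type":"string"},"jaw":{"type":"number"},"force":{"type":"number"}},"required":["rows"]}

```bash
ls; mkdir -p pics; python3 - <<'E'
from plant import sensors, eyes
import cv2,numpy as np
s=sensors.get_state()
print({k:np.round(v,3) for k,v in s.items()})
for n in("scene","top"):
    p,d=eyes.snapshot(n);c=eyes.calibration(n);print(n,c)
    cv2.imwrite(f"pics/{n}0.png",p[...,::-1]);np.save(f"pics/{n}0.npy",d)
E
```

```text
pics
{'clock': np.float64(0.0), 'q': array([ 1.376,  0.69 , -0.195,  1.566,  0.157,  0.902, -0.215]), 'qd': array([ 0.002, -0.001, -0.   ,  0.   ,  0.002, -0.   , -0.002]), 'joint_torque': array([ 0.0000e+00, -5.2756e+01, -1.2670e+00, -1.5343e+01, -5.3000e-02,
        6.0000e-03,  0.0000e+00]), 'tool_pos': array([ 0.142, -0.608,  0.257]), 'eef_rot': array([ 0.993,  0.114, -0.   , -0.001]), 'contact_force': array([ 0.396, -0.328,  0.253]), 'moment': array([ 0.021,  0.001, -0.024]), 'finger_force': np.float64(0.0), 'opening': np.float64(1.0)}
scene {'fov_y': 43.83549991442046, 'cx': 319.7742836751157, 'cy': 202.7780223491352, 'dist_coeffs': array([-0.0206086,  0.       ,  0.       ,  0.       ,  0.       ]), 'world_from_camera': array([[-0.61772227,  0.66865463, -0.41390841,  1.17064056],
       [ 0.78638296,  0.52215687, -0.33008186,  0.48539917],
       [-0.00458565, -0.52938944, -0.84836654,  1.42126468],
       [ 0.        ,  0.        ,  0.        ,  1.        ]])}
top {'fov_y': 55.768896836505846, 'cx': 321.294901360175, 'cy': 191.86681876637275, 'dist_coeffs': array([-0.01301649,  0.        ,  0.        ,  0.        ,  0.        ]), 'world_from_camera': array([[ 6.40296512e-03, -9.78762472e-01,  2.04897599e-01,
         3.29551577e-01],
       [-9.99977371e-01, -6.69001972e-03, -7.08256262e-04,
        -2.20080958e-03],
       [ 2.06398363e-03, -2.04888428e-01, -9.78783159e-01,
         1.28047873e+00],
       [ 0.00000000e+00,  0.00000000e+00,  0.00000000e+00,
         1.00000000e+00]])}
```

View pics/top0.png

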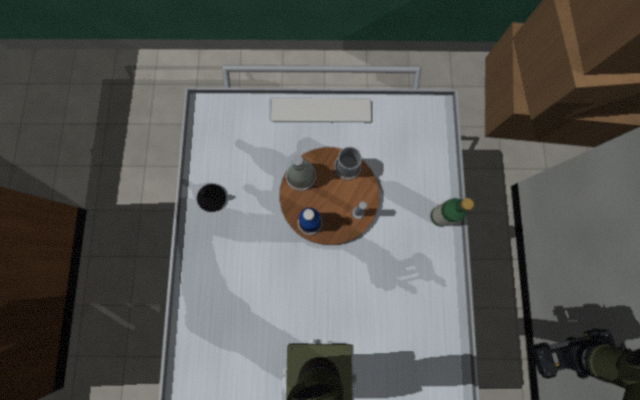

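View pics/scene0.png

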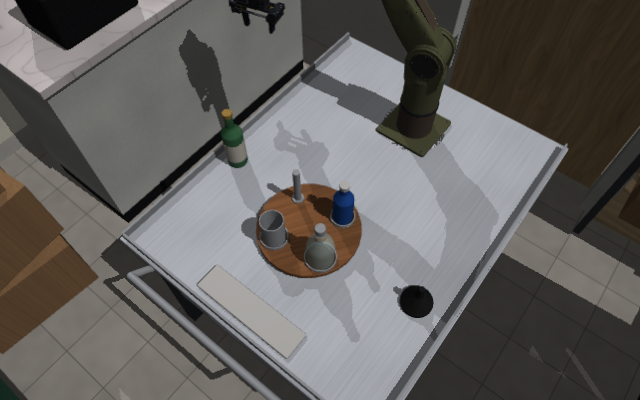

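The top view shows the disc centred near (331,196), with the carafe at (301,172), can (348,163), peg top (362,208), blue bottle (310,220), funnel (212,197) and green bottle (455,210). In the scene view the disc is near (309,229), with the carafe cap at (320,230) and the peg top at (296,173). I'll enlarge both.

```bash
python3 - <<'E'
import cv2,numpy as np
a=cv2.imread("pics/top0.png")[135:255,265:395];b=cv2.imread("pics/scene0.png")[155:285,245:375]
a=cv2.resize(a,(390*2,360*2),interpolation=3);b=cv2.resize(b,(780,780),interpolation=3)
cv2.imwrite("pics/ca.png",cv2.resize(a,(650,600)));cv2.imwrite("pics/cb.png",cv2.resize(b,(600,600)))
E
```

```text
(no output)
```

View pics/ca.png

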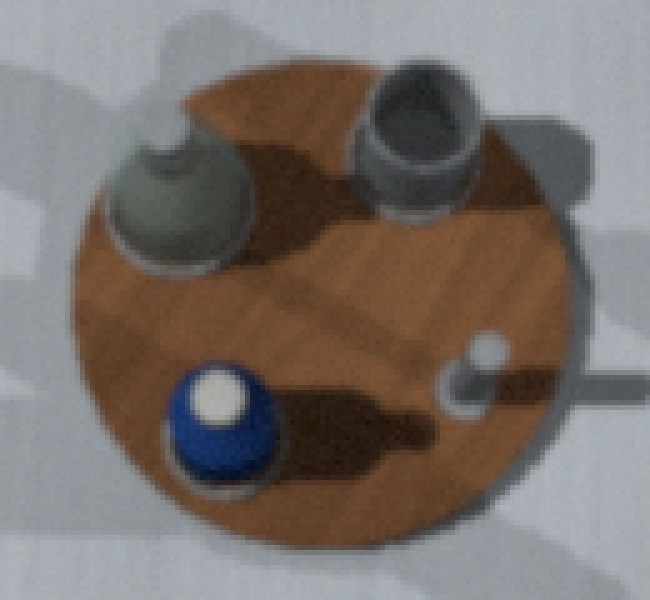

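View pics/cb.png

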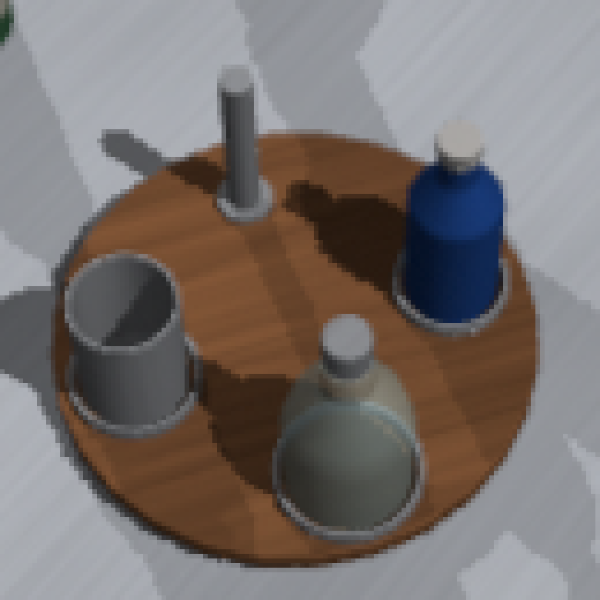

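In the crops, the peg top is at (488,350) top / (237,78) scene. The carafe cap's top face is about (165,128) top / (347,335) scene. The disc edge runs from x=73 to 575 and y=60 to 548.

```bash
cat > h.py <<'E'
import cv2,numpy as np
from plant import sensors,eyes
def ray(n,uv):
    c=eyes.calibration(n);f=200/np.tan(np.radians(c["fov_y"]/2))
    K=np.array([[f,0,c["cx"]],[0,f,c["cy"]],[0,0,1]])
    p=cv2.undistortPoints(np.float64(uv).reshape(-1,1,2),K,c["dist_coeffs"])[:,0]
    T=c["world_from_camera"];return T[:3,3],np.c_[p,np.ones(len(p))]@T[:3,:3].T
def plane(n,uv,z):
    o,d=ray(n,uv);return o+d*((z-o[2])/d[:,2])[:,None]
def tri(a,b):
    (o,d),(p,e)=ray("top",[a]),ray("scene",[b]);d,e=d[0],e[0]
    s,_,_,_=np.linalg.lstsq(np.c_[d,-e],p-o,rcond=None)
    x,y=o+s[0]*d,p+s[1]*e;return (x+y)/2,np.linalg.norm(x-y)
def brown(img):
    h=cv2.cvtColor(img,cv2.COLOR_RGB2HSV)
    m=cv2.inRange(h,(5,90,25),(20,255,255))
    return m
E
cat > m.py <<'E'
from h import *
A=lambda x,y:(265+(x+.5)/5-.5,135+(y+.5)/5-.5)
B=lambda x,y:(245+(x+.5)/4.615-.5,155+(y+.5)/4.615-.5)
print("peg",tri(A(488,350),B(237,78)),"cap top",tri(A(165,128),B(347,335)),"bottle top",tri(A(218,396),B(460,138)))
for n,box in(("top",(135,255,265,395)),("scene",(155,285,245,375))):
    m=brown(cv2.imread(f"pics/{n}0.png")[...,::-1].copy())
    k=np.zeros_like(m);k[box[0]:box[1],box[2]:box[3]]=1
    cnt=max(cv2.findContours(m*k,0,1)[0],key=cv2.contourArea)[:,0]
    P=plane(n,cnt,.03)[:,:2]
    print(n,cv2.minEnclosingCircle(np.float32(P*1000)))
print("funnel",plane("top",[(212,197)],.05),"green",plane("top",[(441,216)],.03))
E
python3 m.py
```

```text
peg (array([ 0.52202587, -0.12395484,  0.18174979]), np.float64(8.507510895879952e-05)) cap top (array([0.64615068, 0.06671972, 0.21807033]), np.float64(0.0004033684459373973)) bottle top (array([0.48855836, 0.03383169, 0.21531437]), np.float64(8.440875344304947e-05))
top ((583.1014404296875, -29.579586029052734), 167.2086944580078)
scene ((590.0463256835938, -27.87090492248535), 170.46739196777344)
funnel [[0.5672588  0.35944378 0.05      ]] green [[ 0.51165746 -0.40369478  0.03      ]]
```

Triangulation puts the axis at about (0.584, -0.029). The carafe is at +57° and the peg at -123°, at (0.522, -0.124). My plan is to push the peg anticlockwise with the closed fingers. First I'll bring the hand in behind the peg.

>>> {"method": "send_rows", "body": {"rows": "0.1 -0.09 0 0.02;0.19 -0.17 0 0.04;0.28 -0.25 0 0.0586;0.37 -0.33 0 0.0586;0.46 -0.41 0 0.0586;0.56 -0.5 0 0.0586;0.65 -0.58 0 0.0586;0.74 -0.65 0 0.0586;0.74 -0.65 0 0.0586;0.74 -0.65 0 0.0586", "jaw": 1, "force": 20}}

```text
clock: 0.93
tool_pos: [0.3153, -0.3666, 0.2573]
eef_rot: [0.998, -0.067, 0.0, -0.0]
contact_force: [-0.4, -0.4, 0.3]
opening: 0.269
finger_force: 0.0
```

>>> {"method": "send_rows", "body": {"rows": "0.06 -0.11 0 0;0.12 -0.22 0 0;0.18 -0.33 0 0;0.24 -0.45 0 0;0.3 -0.56 0 0;0.36 -0.68 0 0;0.41 -0.79 0 0;0.455 -0.874 0 0;0.455 -0.874 0.1 0;0.455 -0.874 0.1 0"}}

```text
clock: 1.77
tool_pos: [0.4841, -0.127, 0.2243]
eef_rot: [0.998, -0.069, -0.003, -0.0]
contact_force: [-1.4, -0.3, 0.4]
opening: 0.008
finger_force: 0.0
```

```bash
cat >> h.py <<'E'
C=np.array([.584,-.029]); TH0=np.arctan2(.191,.124)
# bottle angle from blue mask: theta -> carafe angle. Height of blue centroid ~ calibrated
def blue(img):
    h=cv2.cvtColor(img,cv2.COLOR_RGB2HSV);m=cv2.inRange(h,(105,120,20),(130,255,255))
    return cv2.morphologyEx(m,cv2.MORPH_OPEN,np.ones((3,3)))
def look(n,z=.11):
    t=sensors.get_state()["clock"];p,d=eyes.snapshot(n);m=blue(p)
    nb,_,st,ce=cv2.connectedComponentsWithStats(m)
    if nb<2:return t,None,0,None,p
    i=1+st[1:,4].argmax();P=plane(n,[ce[i]],z)[0,:2]-C
    return t,np.arctan2(P[1],P[0])-np.pi/2,st[i,4],np.hypot(*P),p
E
python3 - <<'E'
from h import *
s=sensors.get_state();print(s["tool_pos"],s["clock"],s["opening"],TH0)
for n in("top","scene"):
    t,a,ar,r,p=look(n);print(n,t,a,ar,r)
    cv2.imwrite(f"pics/{n}1.png",p[...,::-1])
im=cv2.imread("pics/scene1.png")[130:290,200:420];cv2.imwrite("pics/c1.png",cv2.resize(im,(770,560),interpolation=2))
E
```

```text
[ 0.48407421 -0.12698769  0.22428011] 1.7667 0.00800634751666295 0.9949733889163388
top 1.7667 1.0546770628800246 240 0.12397654069499442
scene 1.8167 0.8679026893423711 608 0.10995821620501219
```

View pics/c1.png

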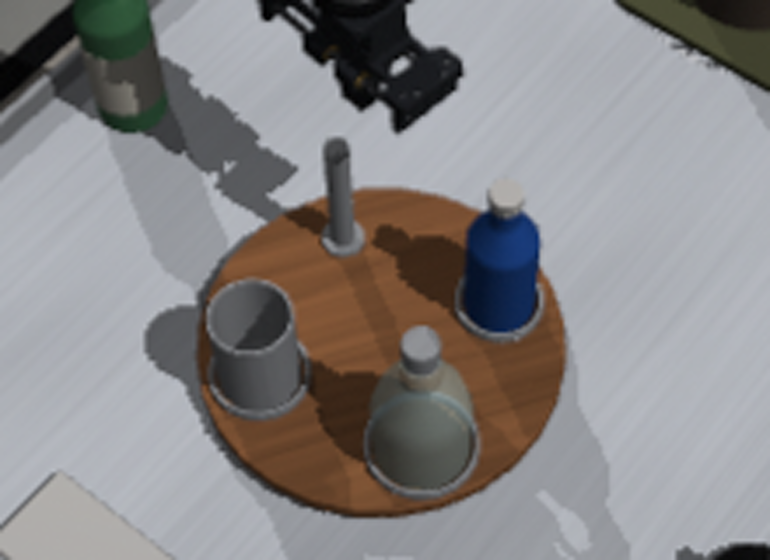

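The closed hand hovers clear and just behind the peg. Peg, bottle, can and carafe are untouched. Next I'll calibrate the bottle-angle reading and test the tracking maths before the push.

```bash
python3 - <<'E'
from h import *
for n in("top","scene"):
  for k in(0,1):
    m=blue(cv2.imread(f"pics/{n}{k}.png")[...,::-1].copy())
    nb,_,st,ce=cv2.connectedComponentsWithStats(m);i=1+st[1:,4].argmax()
    for z in(.09,.11,.13,.15):
        P=plane(n,[ce[i]],z)[0,:2]-C;print(n,k,st[i,4],z,np.round(P,4),np.degrees(np.arctan2(P[1],P[0])-np.pi/2).round(1),np.hypot(*P).round(4))
print(np.degrees(TH0)); 
# check bottle: expected
print(.115*np.cos(TH0+np.pi/2),.115*np.sin(TH0+np.pi/2))
E
```

```text
top 0 241 0.09 [-0.1042  0.0627] 59.0 0.1216
top 0 241 0.11 [-0.1068  0.0621] 59.8 0.1235
top 0 241 0.13 [-0.1093  0.0615] 60.6 0.1254
top 0 241 0.15 [-0.1118  0.0609] 61.4 0.1273
top 1 240 0.09 [-0.1053  0.0618] 59.6 0.1221
top 1 240 0.11 [-0.1078  0.0612] 60.4 0.124
top 1 240 0.13 [-0.1103  0.0606] 61.2 0.1259
top 1 240 0.15 [-0.1128  0.06  ] 62.0 0.1278
scene 0 614 0.09 [-0.094  0.064] 55.7 0.1137
scene 0 614 0.11 [-0.0838  0.0708] 49.8 0.1097
scene 0 614 0.13 [-0.0736  0.0776] 43.5 0.1069
scene 0 614 0.15 [-0.0633  0.0843] 36.9 0.1055
scene 1 608 0.09 [-0.0941  0.0643] 55.7 0.114
scene 1 608 0.11 [-0.0839  0.0711] 49.7 0.11
scene 1 608 0.13 [-0.0737  0.0778] 43.4 0.1072
scene 1 608 0.15 [-0.0634  0.0846] 36.9 0.1057
57.00777591273486
-0.09645561474695925 0.06262039910273792
```

>>> {"method": "send_rows", "body": {"rows": "0 0 0.09 0;0 0 0.17 0;0 0 0.17 0;0 0 0.17 0"}}

```text
clock: 2.2
tool_pos: [0.4844, -0.1296, 0.1768]
eef_rot: [0.997, -0.071, -0.001, 0.0]
contact_force: [0.1, 0.5, -0.7]
opening: 0.01
finger_force: 0.0
```

Next is the push, then straight into the lift and opening the jaw.

>>> {"method": "send_rows", "body": {"rows": "0.02 -0.013 0 0;0.043 -0.013 0 0;0.067 -0.013 0 0;0.093 -0.013 0 0;0.127 -0.013 0 0;0.167 -0.013 0 0;0.213 -0.013 0 0;0.267 -0.013 0 0;0.323 -0.013 0 0;0.38 -0.013 0 0"}}

```text
clock: 3.03
tool_pos: [0.6006, -0.1389, 0.1773]
eef_rot: [0.998, -0.069, 0.001, -0.001]
contact_force: [-4.3, 9.7, 1.3]
opening: 0.009
finger_force: 4.6
```

>>> {"method": "send_rows", "body": {"rows": "-0.01 0 -0.1 0;-0.03 0 -0.2 0;-0.04 0 -0.25 0", "jaw": -1}}

```text
clock: 3.28
tool_pos: [0.5898, -0.1383, 0.2551]
eef_rot: [0.998, -0.07, 0.003, 0.0]
contact_force: [-0.5, 0.4, 0.5]
opening: 0.209
finger_force: 0.0
```

```bash
cat > obs.py <<'E'
from h import *
import json,os,sys
L=json.load(open("obs.json")) if os.path.exists("obs.json") else []
full={"top":240,"scene":610};Z={"top":.03,"scene":.086}
for n in sys.argv[1:]:
    t,a,ar,r,p=look(n,Z[n]);cv2.imwrite(f"pics/{n}_{t:.2f}.png",p[...,::-1])
    print(n,t,None if a is None else round(np.degrees(a),1),ar,r)
    if ar>.8*full[n]:L.append([t,a,n])
json.dump(L,open("obs.json","w"))
s=sensors.get_state();print(s["clock"],s["tool_pos"].round(4),s["eef_rot"].round(3),s["opening"],s["contact_force"].round(1))
E
python3 obs.py scene top
```

```text
scene 3.2833 -223.3 557 0.11293750615145953
top 3.3333 -218.9 217 0.10728742500690286
3.3833 [ 0.59   -0.1385  0.2554] [ 0.998 -0.07   0.005  0.   ] 0.29666677078208614 [-0.   0.3  0.3]
```

>>> {"method": "send_rows", "body": {"rows": "-0.05 0.01 0 0;-0.1 0.02 0 0;-0.148 0.02 0 0"}}

```text
clock: 3.63
tool_pos: [0.5421, -0.1384, 0.251]
eef_rot: [0.998, -0.07, 0.0, 0.0]
contact_force: [0.2, 0.3, -0.1]
opening: 0.53
finger_force: 0.0
```

```bash
cat > plan.py <<'E'
# usage: plan.py cmdx cmdy cmdz psi_deg zt1,zt2,... [offset_deg]: fit motion, give rows following the cap
from h import *
import json,sys
from scipy.optimize import least_squares
from scipy.integrate import solve_ivp
L=json.load(open("obs.json"));t=np.array([o[0] for o in L]);a=np.unwrap([o[1] for o in L])
def sim(p,ts):
    t0=t[0];f=lambda _,y:[y[1],-(p[2])*(.004+.003*y[1])/.045]
    s=solve_ivp(f,(t0,max(ts)+.01),[p[0],p[1]],dense_output=True,rtol=1e-7);return s.sol(ts)
r=least_squares(lambda p:np.r_[(sim(p,t)[0]-a)/.03,(p[1]-1.9)/.5,(p[2]-1)/.25],[a[0],1.9,1.])
x,y,z,psi=map(float,sys.argv[1:5]);psi=np.radians(psi);zt=list(map(float,sys.argv[5].split(",")))
now=sensors.get_state()["clock"];tt=now+np.arange(1,len(zt)+1)/12
th,w=sim(r.x,np.r_[now,tt])
print("fit",r.x.round(3),"res deg",np.degrees(sim(r.x,t)[0]-a).round(1),"now",now,"th",np.degrees(th[0])%360,"w",w[0],"end w",w[-1])
P=C+.115*np.c_[np.cos(th[1:]),np.sin(th[1:])]
print("cap now",(C+.115*np.array([np.cos(th[0]),np.sin(th[0])])).round(4))
d=P-[x,y];X=d@[np.cos(psi),np.sin(psi)];Y=d@[np.sin(psi),-np.cos(psi)]
print(";".join(f"{u/.3:.3f} {v/.3:.3f} {-(h-z)/.3:.2f} 0" for u,v,h in zip(X,Y,zt)))
print("end",P[-1].round(4))
E
python3 obs.py scene top; python3 plan.py .545 -.138 .255 -8 .25,.25,.25,.25,.25,.25,.25,.25,.25,.25
```

```text
scene 3.6333 -184.7 600 0.11561265886043931
top 3.6833 -190.4 9 0.10972190751796852
3.7333 [ 0.5406 -0.1378  0.251 ] [ 0.998 -0.07  -0.001 -0.   ] 0.6166967902493924 [ 0.1  0.4 -0.9]
fit [-3.907  1.983  0.998] res deg [-0.5  0.7 -0.1] now 3.7333 th 186.0080523148421 w 1.8851743988512268 end w 1.711604559598114
cap now [ 0.4696 -0.041 ]
-0.275 -0.228 0.02 0;-0.247 -0.176 0.02 0;-0.213 -0.128 0.02 0;-0.172 -0.087 0.02 0;-0.125 -0.053 0.02 0;-0.075 -0.026 0.02 0;-0.021 -0.008 0.02 0;0.034 0.003 0.02 0;0.089 0.005 0.02 0;0.144 -0.000 0.02 0
end [ 0.5877 -0.1439]
```

>>> {"method": "send_rows", "body": {"rows": "-0.02 0 0 0;-0.05 -0.01 0 0;-0.07 -0.02 0 0;-0.08 -0.03 0 0;-0.08 -0.03 0 0;-0.07 -0.03 0 0;-0.02 -0.01 0 0;0.04 0 0 0;0.09 0 0 0;0.145 0 0 0"}}

```text
clock: 4.57
tool_pos: [0.5866, -0.1446, 0.2515]
eef_rot: [0.998, -0.07, 0.0, 0.0]
contact_force: [-0.2, 0.6, -0.1]
opening: 0.998
finger_force: 0.0
```

```bash
python3 obs.py scene; python3 plan.py .588 -.144 .251 -8 .25,.238,.225,.215,.213,.213,.213,.213
```

```text
scene 4.5667 -88.4 625 0.11631589424715877
4.6167 [ 0.5902 -0.1446  0.2515] [ 0.998 -0.07   0.003  0.   ] 0.9964422450496698 [ 3.8 -0.2  1.1]
fit [-3.907  1.98   1.   ] res deg [-0.5  0.7 -0.2  0. ] now 4.6167 th 276.4968752110824 w 1.6980169261940974 end w 1.566267584904285
cap now [ 0.597  -0.1433]
0.081 -0.024 0.00 0;0.128 -0.048 0.04 0;0.172 -0.078 0.09 0;0.211 -0.113 0.12 0;0.244 -0.153 0.13 0;0.271 -0.196 0.13 0;0.292 -0.242 0.13 0;0.307 -0.290 0.13 0
end [ 0.6912 -0.0705]
```

The fit is within 1°. Now I'll follow the cap and come down over it.

>>> {"method": "send_rows", "body": {"rows": "0.08 -0.025 0 0;0.13 -0.05 0.04 0;0.17 -0.08 0.09 0;0.21 -0.115 0.12 0;0.245 -0.155 0.13 0;0.27 -0.195 0.13 0;0.29 -0.24 0.13 0;0.305 -0.29 0.13 0"}}

```text
clock: 5.28
tool_pos: [0.6887, -0.0703, 0.2122]
eef_rot: [0.998, -0.07, 0.0, 0.0]
contact_force: [0.3, -0.5, -0.3]
opening: 0.997
finger_force: 0.0
```

```bash
python3 obs.py scene; python3 plan.py .6905 -.071 .212 -8 .212,.212,.212,.212,.212,.212,.212,.212
```

```text
scene 5.2833 -21.6 622 0.1164699557590988
5.3333 [ 0.69   -0.0646  0.2124] [ 0.998 -0.068  0.001 -0.002] 1.003957422230326 [ 1.7  3.6 -0.2]
fit [-3.906  1.98   1.014] res deg [-0.5  0.7 -0.2 -0.1  0.1] now 5.3333 th 342.9484831300548 w 1.5509270983938417 end w 1.4238442375036007
cap now [ 0.6939 -0.0627]
0.012 -0.078 -0.00 0;0.010 -0.127 -0.00 0;0.003 -0.174 -0.00 0;-0.011 -0.220 -0.00 0;-0.030 -0.263 -0.00 0;-0.053 -0.304 -0.00 0;-0.081 -0.340 -0.00 0;-0.113 -0.373 -0.00 0
end [0.6724 0.0445]
```

>>> {"method": "send_rows", "body": {"rows": "0.01 -0.08 0 0;0.01 -0.125 0 0;0.005 -0.175 0 0;-0.01 -0.22 0 0;-0.03 -0.265 0 0;-0.055 -0.305 0 0;-0.08 -0.34 0 0;-0.115 -0.375 0 0"}}

```text
clock: 6.0
tool_pos: [0.6687, 0.0466, 0.2125]
eef_rot: [0.998, -0.07, 0.0, 0.0]
contact_force: [0.6, -0.1, 0.6]
opening: 0.999
finger_force: 0.0
```

```bash
python3 obs.py scene; python3 plan.py .672 .045 .212 -8 .212,.212,.212,.212,.212,.212,.212,.212,.212,.212
```

```text
scene 6.0 43.1 571 0.11646468616455774
6.05 [0.6666 0.0505 0.2124] [ 0.998 -0.068 -0.001 -0.001] 1.0037552362235973 [-2.   1.4  0.2]
fit [-3.906  1.961  0.887] res deg [-0.5  0.7 -0.4 -0.2  1.  -0.7] now 6.05 th 46.59312011876538 w 1.463962143823786 end w 1.3295311782891284
cap now [0.663  0.0545]
-0.074 -0.052 -0.00 0;-0.115 -0.071 -0.00 0;-0.159 -0.086 -0.00 0;-0.203 -0.095 -0.00 0;-0.248 -0.098 -0.00 0;-0.292 -0.097 -0.00 0;-0.335 -0.090 -0.00 0;-0.377 -0.079 -0.00 0;-0.417 -0.063 -0.00 0;-0.455 -0.043 -0.00 0
end [0.5386 0.0767]
```

>>> {"method": "send_rows", "body": {"rows": "-0.065 -0.045 0 0;-0.105 -0.065 0 0;-0.15 -0.08 0 0;-0.195 -0.085 0 0;-0.24 -0.09 0 0;-0.28 -0.09 0 0;-0.325 -0.08 0 0;-0.37 -0.07 0 0"}}

```text
clock: 6.72
tool_pos: [0.5615, 0.0818, 0.2127]
eef_rot: [0.998, -0.07, 0.0, 0.0]
contact_force: [-0.4, 0.0, -0.1]
opening: 1.003
finger_force: 0.0
```

```bash
python3 obs.py scene top; X=$(python3 -c "
from plant import sensors
print(*['%.4f'%v for v in sensors.get_state()['tool_pos'][:2]])"); python3 plan.py $X .212 -8 .212,.212,.212,.212,.212,.212,.212,.212,.212,.212
```

```text
scene 6.7167 -264.7 116 0.07488566561179665
top 6.7667 -257.2 230 0.11578332211055586
6.8167 [0.5601 0.0814 0.2126] [ 0.998 -0.07  -0.001  0.001] 0.9977911949475999 [ 1.3 -0.9  0.2]
fit [-3.907  1.97   0.929] res deg [-0.5  0.6 -0.3  0.   1.  -1.1  0.3] now 6.8167 th 106.93399423959005 w 1.3211423722166904 end w 1.1876499426166545
cap now [0.5505 0.081 ]
-0.069 0.025 -0.00 0;-0.103 0.049 -0.00 0;-0.134 0.076 -0.00 0;-0.162 0.105 -0.00 0;-0.186 0.137 -0.00 0;-0.207 0.171 -0.00 0;-0.224 0.207 -0.00 0;-0.237 0.243 -0.00 0;-0.246 0.281 -0.00 0;-0.252 0.319 -0.00 0
end [ 0.472  -0.0027]
```

>>> {"method": "send_rows", "body": {"rows": "-0.07 0.025 0 0;-0.105 0.05 0 0;-0.135 0.075 0 0;-0.165 0.105 0 0;-0.185 0.14 0 0;-0.21 0.17 0 0;-0.225 0.21 0 0;-0.24 0.245 0 0;-0.245 0.28 0 0;-0.25 0.32 0 0"}}

```text
clock: 7.65
tool_pos: [0.4749, -0.0036, 0.2125]
eef_rot: [0.998, -0.07, 0.0, -0.0]
contact_force: [0.3, -1.3, 1.0]
opening: 1.002
finger_force: 0.0
```

```bash
python3 obs.py scene; X=$(python3 -c "
from plant import sensors
print(*['%.4f'%v for v in sensors.get_state()['tool_pos'][:2]])"); python3 plan.py $X .212 -8 .212,.212,.212,.212,.212,.212,.212,.212,.212,.212
```

```text
scene 7.65 -190.6 618 0.11597417646293824
7.7 [ 0.474  -0.0067  0.2125] [ 0.997 -0.072 -0.     0.001] 1.0009174113009167 [-0.4 -2.1 -0.1]
fit [-3.904  1.956  0.878] res deg [-0.4  0.7 -0.4 -0.4  0.8 -1.   1.2 -0.6] now 7.7 th 172.31018761334158 w 1.2062914691004434 end w 1.0853554359724018
cap now [ 0.47   -0.0136]
-0.008 0.063 -0.00 0;-0.002 0.100 -0.00 0;0.007 0.137 -0.00 0;0.020 0.172 -0.00 0;0.036 0.205 -0.00 0;0.055 0.236 -0.00 0;0.076 0.265 -0.00 0;0.100 0.291 -0.00 0;0.126 0.315 -0.00 0;0.154 0.337 -0.00 0
end [ 0.5056 -0.1131]
```

>>> {"method": "send_rows", "body": {"rows": "-0.01 0.065 0 0;0 0.1 0 0;0.005 0.135 0 0;0.02 0.17 0 0;0.035 0.205 0 0;0.055 0.235 0 0;0.075 0.265 0 0;0.1 0.29 0 0;0.125 0.315 0 0;0.155 0.335 0 0"}}

```text
clock: 8.53
tool_pos: [0.5074, -0.1096, 0.2124]
eef_rot: [0.998, -0.07, -0.0, 0.0]
contact_force: [-0.4, -0.1, 0.1]
opening: 1.003
finger_force: 0.0
```

```bash
python3 obs.py scene; X=$(python3 -c "
from plant import sensors
print(*['%.4f'%v for v in sensors.get_state()['tool_pos'][:2]])"); python3 plan.py $X .212 -8 .212,.212,.212,.212,.212,.212,.212,.212,.212,.212
```

```text
scene 8.5333 -131.2 619 0.11563130078790644
8.5833 [ 0.5096 -0.1112  0.2126] [ 0.998 -0.071  0.002  0.001] 1.0026537140524063 [ 2.3 -0.9  0.6]
fit [-3.902  1.948  0.855] res deg [-0.3  0.8 -0.5 -0.6  0.6 -1.1  1.4  0.1 -0.5] now 8.5833 th 231.40475752961265 w 1.0919133342826888 end w 0.9793549612459764
cap now [ 0.5123 -0.1189]
0.043 0.040 -0.00 0;0.075 0.054 -0.00 0;0.107 0.064 -0.00 0;0.140 0.071 -0.00 0;0.173 0.076 -0.00 0;0.205 0.077 -0.00 0;0.238 0.076 -0.00 0;0.270 0.072 -0.00 0;0.301 0.066 -0.00 0;0.331 0.057 -0.00 0
end [ 0.6056 -0.142 ]
```

>>> {"method": "send_rows", "body": {"rows": "0.045 0.04 0 0;0.075 0.055 0 0;0.105 0.065 0 0;0.14 0.07 0 0;0.175 0.075 0 0;0.205 0.075 0 0;0.24 0.075 0 0;0.27 0.07 0 0;0.3 0.065 0 0;0.33 0.055 0 0"}}

```text
clock: 9.42
tool_pos: [0.6031, -0.1389, 0.2122]
eef_rot: [0.998, -0.07, -0.0, -0.0]
contact_force: [0.5, 0.1, -0.2]
opening: 1.003
finger_force: 0.0
```

```bash
python3 obs.py scene; X=$(python3 -c "
from plant import sensors
print(*['%.4f'%v for v in sensors.get_state()['tool_pos'][:2]])"); python3 plan.py $X .212 -8 .212,.212,.212,.212,.212,.212,.212,.212,.212,.212; python3 - <<'E'
import cv2,glob
f=sorted(glob.glob("pics/scene_9*.png"))[-1]
cv2.imwrite("pics/v9.png",cv2.resize(cv2.imread(f)[120:300,200:440],(800,600),interpolation=2))
E
```

```text
scene 9.4167 -78.0 620 0.116719497580289
9.4667 [ 0.6052 -0.1378  0.2123] [ 0.998 -0.069  0.001 -0.   ] 1.000959259975427 [3.6 1.1 0.2]
fit [-3.901  1.943  0.845] res deg [-0.2  0.9 -0.5 -0.7  0.4 -1.2  1.4  0.3 -0.1 -0.4] now 9.4667 th 284.401346626926 w 0.979607543160106 end w 0.8735300072014103
cap now [ 0.6126 -0.1404]
0.054 -0.008 -0.00 0;0.081 -0.023 -0.00 0;0.106 -0.040 -0.00 0;0.130 -0.059 -0.00 0;0.151 -0.079 -0.00 0;0.171 -0.101 -0.00 0;0.189 -0.123 -0.00 0;0.205 -0.147 -0.00 0;0.219 -0.172 -0.00 0;0.231 -0.197 -0.00 0
end [ 0.6822 -0.0889]
```

View pics/v9.png

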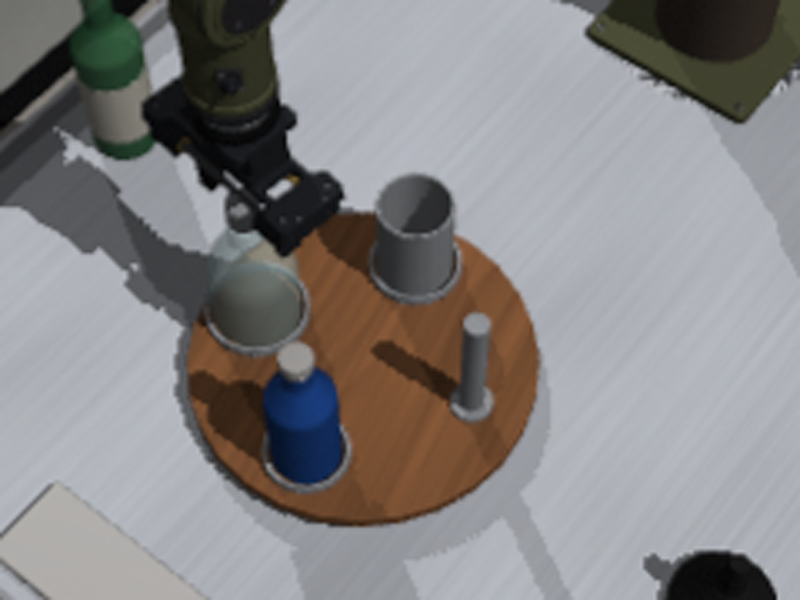

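The view shows the cap at crop (238,212), between the open fingers and untouched, with everything else upright. I'll follow for one more call for margin and check the cap position directly.

>>> {"method": "send_rows", "body": {"rows": "0.055 -0.01 0 0;0.08 -0.025 0 0;0.105 -0.04 0 0;0.13 -0.06 0 0;0.15 -0.08 0 0;0.17 -0.1 0 0;0.19 -0.125 0 0;0.205 -0.145 0 0;0.22 -0.17 0 0;0.23 -0.195 0 0"}}

```text
clock: 10.3
tool_pos: [0.6796, -0.0897, 0.2124]
eef_rot: [0.998, -0.07, 0.0, 0.0]
contact_force: [1.2, -0.3, -0.4]
opening: 0.994
finger_force: 0.0
```

```bash
python3 -c "
from h import *
print(plane('scene',[(200+238/3.333,120+212/3.333)],.21))"; python3 obs.py scene; X=$(python3 -c "
from plant import sensors
print(*['%.4f'%v for v in sensors.get_state()['tool_pos'][:2]])"); python3 plan.py $X .212 -8 .212,.212,.212,.212,.212,.212,.212,.212,.212,.212
```

```text
[[ 0.61501875 -0.13928075  0.21      ]]
scene 10.3 -31.4 617 0.11640521357582084
10.35 [ 0.6803 -0.0871  0.2123] [ 0.998 -0.068  0.    -0.001] 0.9983885188049221 [0.6 0.5 0.3]
fit [-3.901  1.943  0.845] res deg [-0.2  0.9 -0.5 -0.7  0.4 -1.2  1.4  0.3 -0.1 -0.4 -0. ] now 10.35 th 331.1233619913179 w 0.8674002386170795 end w 0.7664808152591363
cap now [ 0.6847 -0.0845]
0.022 -0.037 -0.00 0;0.029 -0.063 -0.00 0;0.034 -0.089 -0.00 0;0.037 -0.116 -0.00 0;0.038 -0.142 -0.00 0;0.038 -0.168 -0.00 0;0.036 -0.193 -0.00 0;0.032 -0.218 -0.00 0;0.026 -0.243 -0.00 0;0.020 -0.266 -0.00 0
end [ 0.6972 -0.0088]
```

I'll keep guarding with a small lead, to have plenty of continuous time.

>>> {"method": "send_rows", "body": {"rows": "0.025 -0.05 0 0;0.03 -0.075 0 0;0.035 -0.1 0 0;0.035 -0.13 0 0;0.035 -0.155 0 0;0.035 -0.18 0 0;0.035 -0.205 0 0;0.03 -0.23 0 0;0.025 -0.255 0 0;0.015 -0.28 0 0"}}

```text
clock: 11.18
tool_pos: [0.6952, -0.0072, 0.2124]
eef_rot: [0.998, -0.07, 0.0, 0.0]
contact_force: [1.1, 0.4, -0.1]
opening: 0.998
finger_force: 0.0
```

```bash
python3 obs.py scene; X=$(python3 -c "
from plant import sensors
print(*['%.4f'%v for v in sensors.get_state()['tool_pos'][:2]])"); python3 plan.py $X .212 -8 .212,.212,.212,.212,.212,.212,.212,.212,.212,.212;  python3 - <<'E'
import cv2,glob
f=sorted(glob.glob("pics/scene_11*.png"))[-1]
cv2.imwrite("pics/v11.png",cv2.resize(cv2.imread(f)[150:270,240:400],(800,600),interpolation=2))
E
```

```text
scene 11.1833 10.2 616 0.11548757872308023
11.2333 [ 0.6946 -0.0045  0.2124] [ 0.998 -0.068 -0.    -0.001] 1.0035879661606437 [-0.5  1.6 -0.3]
fit [-3.901  1.943  0.845] res deg [-0.2  0.9 -0.5 -0.7  0.4 -1.2  1.4  0.3 -0.  -0.4  0.  -0. ] now 11.2333 th 12.337309019854274 w 0.7608591526878123 end w 0.6648660241509201
cap now [ 0.6963 -0.0044]
-0.003 -0.023 -0.00 0;-0.014 -0.045 -0.00 0;-0.025 -0.065 -0.00 0;-0.038 -0.085 -0.00 0;-0.051 -0.103 -0.00 0;-0.066 -0.121 -0.00 0;-0.081 -0.137 -0.00 0;-0.097 -0.152 -0.00 0;-0.113 -0.166 -0.00 0;-0.130 -0.179 -0.00 0
end [0.6634 0.0542]
```

View pics/v11.png

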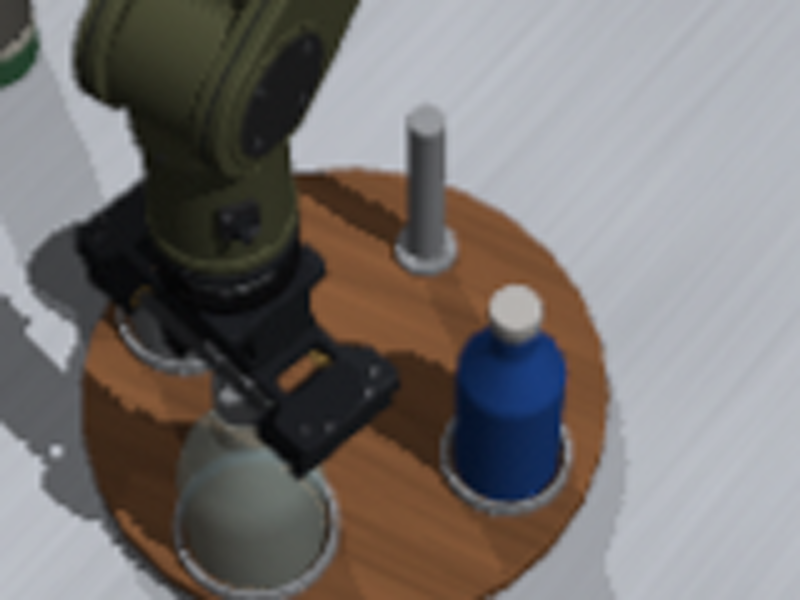

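The cap at (237,397) sits between the open fingers, and all items are upright. I'll keep following.

>>> {"method": "send_rows", "body": {"rows": "-0.01 -0.035 0 0;-0.02 -0.055 0 0;-0.03 -0.075 0 0;-0.045 -0.095 0 0;-0.06 -0.11 0 0;-0.075 -0.13 0 0;-0.09 -0.145 0 0;-0.105 -0.16 0 0;-0.12 -0.175 0 0;-0.14 -0.185 0 0"}}

```text
clock: 12.07
tool_pos: [0.661, 0.0537, 0.2124]
eef_rot: [0.998, -0.069, 0.0, -0.0]
contact_force: [0.0, 0.1, -0.0]
opening: 0.998
finger_force: 0.0
```

```bash
python3 obs.py scene; X=$(python3 -c "
from plant import sensors
print(*['%.4f'%v for v in sensors.get_state()['tool_pos'][:2]])"); python3 plan.py $X .212 -8 .212,.212,.212,.212,.212,.212,.212,.212,.212,.212
```

```text
scene 12.0667 49.2 556 0.11731423003115389
12.1167 [0.6597 0.0547 0.2124] [ 0.998 -0.069 -0.001 -0.   ] 0.9982251668429208 [-1.2  0.6 -0.4]
fit [-3.897  1.936  0.833] res deg [ 0.   1.1 -0.4 -0.9  0.1 -1.5  1.1  0.1 -0.  -0.   0.7  1.  -1.3] now 12.1167 th 49.74977119567501 w 0.6684190644622965 end w 0.5778653590735057
cap now [0.6583 0.0588]
-0.025 -0.024 -0.00 0;-0.043 -0.033 -0.00 0;-0.062 -0.042 -0.00 0;-0.081 -0.049 -0.00 0;-0.100 -0.055 -0.00 0;-0.119 -0.061 -0.00 0;-0.138 -0.065 -0.00 0;-0.157 -0.068 -0.00 0;-0.176 -0.070 -0.00 0;-0.194 -0.072 -0.00 0
end [0.605  0.0841]
```

>>> {"method": "send_rows", "body": {"rows": "-0.025 -0.025 0 0;-0.045 -0.035 0 0;-0.06 -0.04 0 0;-0.08 -0.05 0 0;-0.1 -0.055 0 0;-0.12 -0.06 0 0;-0.14 -0.065 0 0;-0.155 -0.07 0 0;-0.175 -0.07 0 0;-0.195 -0.07 0 0"}}

```text
clock: 12.95
tool_pos: [0.6058, 0.082, 0.2124]
eef_rot: [0.998, -0.07, 0.0, 0.0]
contact_force: [-0.7, -0.4, -0.1]
opening: 1.002
finger_force: 0.0
```

```bash
python3 obs.py top scene; X=$(python3 -c "
from plant import sensors
print(*['%.4f'%v for v in sensors.get_state()['tool_pos'][:2]])"); python3 plan.py $X .212 -8 .212,.212,.212,.212,.212,.212,.212,.212,.212,.212
```

```text
top 12.95 78.2 225 0.11736990603853266
scene 13.0 None 0 None
13.05 [0.6052 0.082  0.2124] [ 0.998 -0.069 -0.001  0.   ] 1.0025784603093235 [ 0.4 -0.2  0.7]
fit [-3.899  1.939  0.837] res deg [-0.1  1.  -0.4 -0.8  0.2 -1.3  1.2  0.2  0.  -0.1  0.5  0.7 -1.8  0.7] now 13.05 th 82.11714029133145 w 0.5637275954175562 end w 0.4774907102893192
cap now [0.5998 0.0849]
-0.037 -0.007 -0.00 0;-0.055 -0.005 -0.00 0;-0.072 -0.003 -0.00 0;-0.089 -0.001 -0.00 0;-0.105 0.003 -0.00 0;-0.121 0.007 -0.00 0;-0.137 0.012 -0.00 0;-0.152 0.017 -0.00 0;-0.166 0.022 -0.00 0;-0.180 0.029 -0.00 0
end [0.5505 0.081 ]
```

The cap has been guarded for about 8 s, so I'll lift away while still following.

>>> {"method": "send_rows", "body": {"rows": "-0.035 -0.005 -0.1 0;-0.055 -0.005 -0.2 0;-0.07 -0.005 -0.3 0;-0.07 0 -0.4 0;-0.07 0 -0.45 0;-0.07 0 -0.45 0;-0.07 0 -0.45 0;-0.07 0 -0.45 0;-0.07 0 -0.45 0;-0.07 0 -0.45 0"}}

```text
clock: 13.88
tool_pos: [0.5849, 0.0847, 0.3459]
eef_rot: [0.998, -0.07, -0.001, 0.0]
contact_force: [-0.3, 0.3, 0.2]
opening: 0.998
finger_force: 0.0
```

```bash
python3 - <<'E'
from h import *
for i in range(140):
    eyes.snapshot("scene")
E
python3 obs.py top scene top scene; python3 - <<'E'
import cv2,glob
f=max(glob.glob("pics/scene_*.png"),key=lambda s:float(s[11:-4]));print(f)
cv2.imwrite("pics/vend.png",cv2.resize(cv2.imread(f)[90:330,180:480],(750,600),interpolation=2))
E
```

```text
top 20.8833 -180.6 313 0.11751000178059998
scene 20.9333 -183.5 595 0.1159753161356753
top 20.9833 -180.6 313 0.1174016835668437
scene 21.0333 -183.3 592 0.11577172203971521
21.0833 [0.5855 0.0848 0.3474] [ 0.998 -0.07   0.     0.   ] 0.9998291371331807 [-0.4  0.6  0. ]
pics/scene_21.03.png
```

View pics/vend.png

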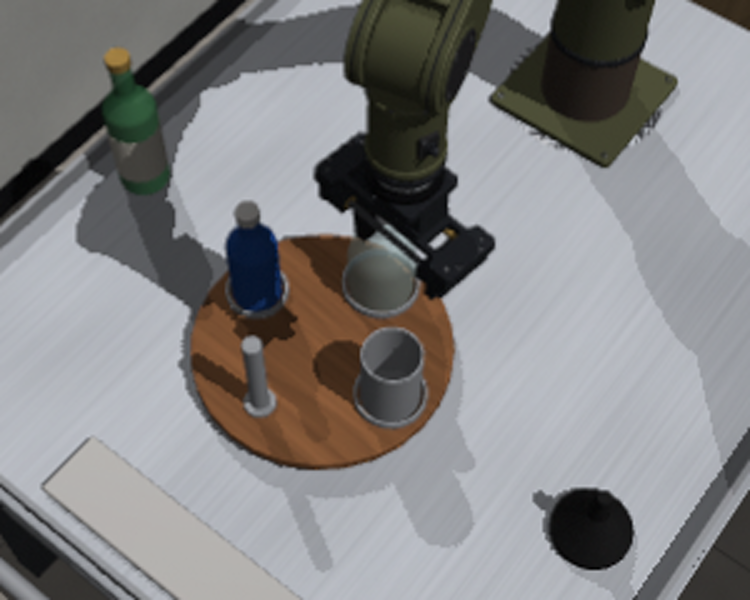

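Everything stands upright in its collar (bottle (255,265), can (390,365), carafe (380,275)), and the funnel and green bottle are undisturbed. I'll hold a little longer and confirm that it's at rest.

>>> {"method": "send_rows", "body": {"rows": "0 0 0 0;0 0 0 0;0 0 0 0;0 0 0 0;0 0 0 0;0 0 0 0;0 0 0 0;0 0 0 0;0 0 0 0;0 0 0 0"}}

```text
clock: 21.92
tool_pos: [0.5855, 0.0848, 0.3474]
eef_rot: [0.998, -0.07, -0.0, 0.0]
contact_force: [-0.1, -0.1, -0.4]
opening: 1.001
finger_force: 0.0
```

>>> {"method": "send_rows", "body": {"rows": "0 0 0 0;0 0 0 0;0 0 0 0;0 0 0 0;0 0 0 0;0 0 0 0;0 0 0 0;0 0 0 0;0 0 0 0;0 0 0 0"}}

```text
clock: 22.75
tool_pos: [0.5855, 0.0848, 0.3474]
eef_rot: [0.998, -0.07, 0.0, 0.0]
contact_force: [-0.3, 0.2, -0.3]
opening: 1.0
finger_force: 0.0
```

```bash
python3 obs.py top scene && python3 -c "
import json
from plant import finish_job
L=json.load(open('obs.json'))
b=[o[1] for o in L if o[2]=='scene'][-3:];print(b)
if abs(b[-1]-b[0])<.012: print(finish_job())"
```

```text
top 22.75 -180.6 314 0.11758761233396238
scene 22.8 -183.3 592 0.11577172203971521
22.85 [0.5855 0.0848 0.3474] [ 0.998 -0.07   0.     0.   ] 1.000985159221834 [-0.6 -0.4  0.2]
[-3.2020601381698413, -3.199898468664509, -3.199898468664509]
the job is handed in; nothing more can be done
None
```

The job is handed in at 22.9 s of the 61 s allowed, with no verdict shown: one push set the turntable coasting, and by my camera estimates the open gripper stayed within 25 mm of the carafe's cap for about 8 s, with no sign of contact; the hand was then lifted clear, and the turntable came to rest with the carafe, bottle and can upright in their collars and the green bottle and funnel looking undisturbed.

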